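Make up the gluing and marking-out kits

ROBOT

A 6-joint arm with a two-finger parallel gripper is mounted at the origin on the work surface. World frame = base frame: x ahead of the robot, y to its left, z up, the work surface at z = 0. Lengths are in m, angles in degrees, forces in N, time in s.
With the tool pointing down it reaches from about 0.35 to 0.875 m from the base axis. Payload 15.5 kg.
Tool frame: the origin (TCP) lies between the finger pads; the fingertips stand 14 mm ahead of it and the grasp point (between the pads) lies 5 mm behind it (robot.tip_reach is the distance from the TCP to the fingertips, in m); z points along the fingers, y is the line along which they close (so a half turn about z gives the same grasp; the last joint's range is limited). The gripper opens to 85 mm and grips with 20 to 120 N. Pads are 22 mm wide; open, the fingers measure 114 mm over their backs; the gripper's body (76 mm by 85 mm) begins 54 mm behind the grasp point. The pads swing forward as they close: fully open they stand 13 mm farther back than shut.
Start: joints at [-71.763, 28.281, 77.091, -0, 74.628, -5.472], TCP at [0.251, -0.572, 0.245] pointing down, gripper open.
Joint ranges: [-166.48, 166.48], [-47.26, 123.95], [12.59, 153.08], [-70.14, 250.14], [6.76, 159.57], [-176.63, 176.63]. Speed limits (degrees/s): [108.29, 108.29, 147.25, 172.46, 172.46, 172.46].

INTERFACE

Orientations are given as a 3x3 rotation matrix whose columns are the frame's x, y, z axes.
In Python, from plant import robot gives the robot as it stands.
- The arm moves only by the shell command python3 -m handwheel 'ROWS' [OPENING] [FORCE]. ROWS is JSON, a list that holds one entry, the list of rows, each a list of 6 numbers: the shift along the tool's x, y, z in cm, then the turn, a rotation vector about the tool's x, y, z in degrees. In form: [[[dx, dy, dz, ax, ay, az], ...]]. A call has 1 to 20 rows; each row shifts and turns the commanded pose from where the row before left it, along the tool's axes as they then stand; what a row does not reach is not made up. A row lasts 1/10 s, in which the tool goes at most 50 mm and 8.59 degrees, less where a joint would pass 70% of its speed; a pose out of reach is approached as far as the arm can. A call is refused whole if a number of a shift passes 5 or a number of a turn 8.59, either way. A call with a gripper value outside its range is refused whole. OPENING is the opening, from -1 (shut) to 1 (fully open), set as the call begins (- or left out, the last holds). The fingers move at their own pace and stop on an object; FORCE is the grip in N (left out, the last holds). Time passes only in rows, so rows that do not move let the fingers close. It gives the time, the measured TCP pose, the force, the opening and the grip force at its end, in the units of the state.
- robot.get_state(): the state, without advancing time (a new reading comes with each control period).
- robot.camera(name): name is "scene" or "side" or "wrist"; returns the picture (480x640x3 uint8, red, green, blue); there is no depth.
- robot.camera_info(name): a dict with "fx", "fy", "cx", "cy" (pixels), "R" (3x3) and "t" (3): a world point X has camera coordinates R X + t. Camera axes: x right, y down, z forward; pixel columns grow to the right and rows downward; lengths in m; the calibration is good to about 2 mm. A picture is of the moment at which its call begins: read the wrist's pose just before it. camera_info takes no time and is no camera call; for the wrist camera it gives the pose at the moment of the call.
- robot.sign_off(): hands the job in; it is judged then, once.
The state is a dict: "clock": time; "joint_positions": joint angles; "qvel": joint speeds; "joint_efforts": joint torques, N m; "ee_pos": TCP position; "tool_rot": TCP orientation; "force": force on the tool from outside, world axes, zero at the start; "moment": the same for the moment, N m; "opening": opening from 0.0 (shut) to 1.0 (fully open); "finger_force": force on a finger pad.
Only numpy, scipy, OpenCV 4.12 (cv2) and the standard library are available. Lean on these libraries where they do the work, as an engineer would, in place of code of your own. Each camera call takes 0.05 s, during which the arm holds its last target. There are 200 camera calls.

TASK

Make up two kits from the things on the bench: in the green tray put one orange spring clamp, the white plastic scraper and the empty glass jar; in the blue tray put the other orange spring clamp and the steel try square. Lay each thing flat on the tray's floor, right way up as it lies now, none on top of another or on a wall, and keep the glass jar upright all the while.

Things in the scene. Friction and masses are not known exactly. Their poses are not given: they have to be found in the camera images.
- clamp_a: orange plastic spring clamp lying flat, one of two alike. 93 mm long along its x, handles to -x (spread to 51 mm), black jaw tips to +x, 24 mm high with the steel spring disc on top. Origin: underside, middle of the solid hinge block, 30 mm (x) by 34 mm (y) by 22 mm high: grip that across y. z up. About 70 g.
- clamp_b: orange plastic spring clamp lying flat, one of two alike. 93 mm long along its x, handles to -x (spread to 51 mm), black jaw tips to +x, 24 mm high with the steel spring disc on top. Origin: underside, middle of the solid hinge block, 30 mm (x) by 34 mm (y) by 22 mm high: grip that across y. z up. About 70 g.
- square: steel try square lying flat, an L 91 (x) by 64 mm (y). Origin: underside, centre of that outline; z up. Dark stock 16 (x) by 64 (y) by 16 mm high, centred at x +37.5, y 0 mm; bright blade 3 mm thick, flush with the underside, y +12 to +32 mm, runs from the stock to x -45.5 mm. Grip the stock across x at about x +37.5, y -4 mm, clear of the blade. About 160 g.
- scraper: white plastic scraper lying flat, 106 mm long along its x. Origin: underside, middle of its length and width; z up. Handle 18 mm wide (y), 14 mm high, x -53 to +3 mm: grip it across y at about x -15 mm. Then neck (32 mm wide, 6 mm high) and blade (46 mm wide, 4 mm thick) to x +53 mm. About 40 g.
- jar: empty open clear glass jar standing upright: outside diameter 56 mm, height 62 mm, wall 4 mm. Origin: centre of the underside; z up along its axis. Grip across the outside. About 140 g.
- tray_green: green open tray, fixed to the bench (it does not slide). Outside 160 mm (its x) by 210 mm (its y) by 24 mm high; walls and floor 5 mm thick, so the inside is 150 by 200 mm and its floor is 5 mm above the bench. Origin: centre of the underside, on the bench; z up.
- tray_blue: blue open tray, fixed to the bench (it does not slide). Outside 160 mm (its x) by 210 mm (its y) by 24 mm high; walls and floor 5 mm thick, so the inside is 150 by 200 mm and its floor is 5 mm above the bench. Origin: centre of the underside, on the bench; z up.
Mind the look-alikes: they are no part of the job. Leave any red look-alike of the scraper alone.

How it is judged:
By the outcome, as a careful person would: the job done as asked, in the order asked, and still so for the second after the job is handed in, with the robot touching nothing.
It also fails if it takes over 115 s, if anything falls off the work surface, if the arm or the gripper's body presses on something with over 40 N, if the wrist force passes 120 N, or if a joint passes its speed limit or range.

## Working session

There is one attempt and no reset: what is moved stays moved. The work goes in short steps, Python scripts to look and compute and a shell command to move; the robot and the scene stay as the last step left them, time stands still between calls to the robot, and variables do not carry over. Pictures are saved under pics/ and viewed, at most 14 in all, crops included, and the job is handed in when it is done.

```bash
ls; mkdir -p pics
python3 - <<'E'
from plant import robot
import cv2,numpy as np
for n in ["scene","side","wrist"]:
    i=robot.camera_info(n); print(n,i["fx"],i["cx"],i["cy"],np.round(i["R"],3).tolist(),np.round(i["t"],3))
    cv2.imwrite(f"pics/{n}0.png",cv2.cvtColor(robot.camera(n),cv2.COLOR_RGB2BGR))
s=robot.get_state();print(s["clock"],np.round(s["tool_rot"],3),s["force"])
E
```

```text
pics
scene 482.4953674822561 321.5333203503754 240.69721109096741 [[-0.778, 0.628, -0.019], [0.353, 0.412, -0.84], [-0.519, -0.66, -0.543]] [ 0.325 -0.175  1.381]
side 528.4073302234245 326.73737253777944 245.2215934802617 [[-0.933, -0.359, -0.015], [-0.244, 0.663, -0.708], [0.264, -0.657, -0.706]] [0.477 0.086 1.038]
wrist 401.01472748450897 313.15004241351414 240.95906234996554 [[0.404, -0.915, -0.002], [-0.884, -0.391, 0.258], [-0.237, -0.102, -0.966]] [-0.624 -0.034  0.38 ]
0.15 [[ 0.916  0.402 -0.   ]
 [ 0.402 -0.916  0.001]
 [ 0.    -0.001 -1.   ]] [-0.04877527  0.20642142  0.12453381]
```

View pics/scene0.png

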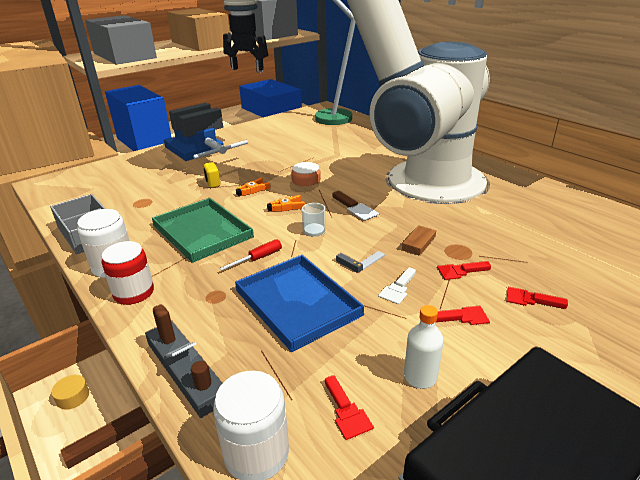

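View pics/side0.png

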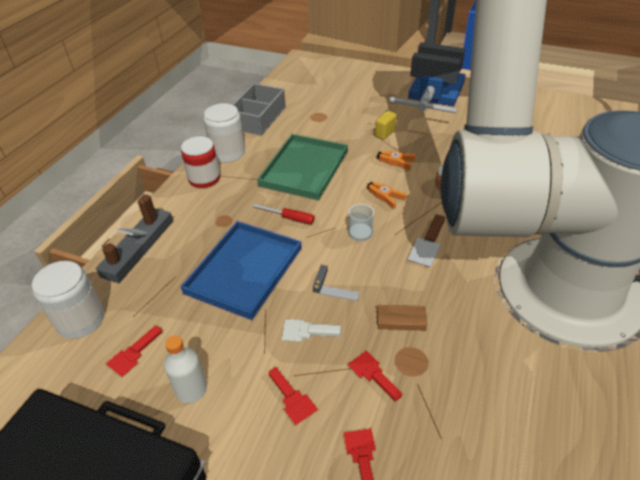

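The scene view shows the clamps at about (252,187) and (286,205), the jar at (313,218), the square at (360,261) and the white scraper at (398,286). The green tray is at (203,228) and the blue tray at (299,300). The side view shows the same things, with the clamps at (395,158) and (385,193).

```bash
cat > h.py <<'E'
from plant import robot
import numpy as np, cv2
def ray(i,uv,z):
    uv=np.atleast_2d(np.asarray(uv,float)); R=np.array(i["R"]);t=np.array(i["t"])
    d=np.c_[(uv[:,0]-i["cx"])/i["fx"],(uv[:,1]-i["cy"])/i["fy"],np.ones(len(uv))]@R
    C=-R.T@t; return (C+d*((z-C[2])/d[:,2])[:,None])[:,:2]
def proj(i,X):
    c=np.atleast_2d(X)@np.array(i["R"]).T+np.array(i["t"])
    return np.c_[c[:,0]/c[:,2]*i["fx"]+i["cx"],c[:,1]/c[:,2]*i["fy"]+i["cy"]]
def shot(name,fn):
    i=robot.camera_info(name);im=cv2.cvtColor(robot.camera(name),cv2.COLOR_RGB2BGR);cv2.imwrite("pics/"+fn,im);return i,im
def go(target,yaw=None):
    """cm shift in tool axes, yaw turn"""
    s=robot.get_state();R=np.array(s["tool_rot"]);print("d_tool_cm",np.round(R.T@(np.array(target)-s["ee_pos"])*100,2))
E
python3 - <<'E'
from h import *
P={"scene":dict(ca=(252,187),cb=(286,205),jar=(313,232),sq=(360,261),scr=(398,286),tg=(203,230),tb=(299,302)),
"side":dict(ca=(395,158),cb=(385,193),jar=(360,236),sq=(335,285),scr=(312,330),tg=(304,167),tb=(243,270))}
for n in P:
    i=robot.camera_info(n); print(n,-np.array(i["R"]).T@i["t"])
    for k,v in P[n].items(): print(k,ray(i,v,0.005).round(3))
i=robot.camera_info("wrist");s=robot.get_state()
print("camC in tool",np.array(s["tool_rot"]).T@(-np.array(i["R"]).T@i["t"]-s["ee_pos"]),"axis in tool",(np.array(i["R"])@s["tool_rot"]).round(3))
E
```

```text
scene [1.03239467 0.77975439 0.60836027]
ca [[ 0.429 -0.296]]
cb [[ 0.418 -0.148]]
jar [[0.446 0.003]]
sq [[0.442 0.163]]
scr [[0.443 0.276]]
tg [[ 0.642 -0.177]]
tb [[0.625 0.187]]
side [0.19218281 0.79637045 0.80160519]
ca [[ 0.44  -0.298]]
cb [[ 0.424 -0.155]]
jar [[0.433 0.005]]
sq [[0.435 0.154]]
scr [[0.436 0.271]]
tg [[ 0.643 -0.184]]
tb [[0.625 0.182]]
camC in tool [ 0.06601921  0.00025376 -0.12950902] axis in tool [[ 0.002  1.     0.001]
 [-0.966  0.002 -0.258]
 [-0.258 -0.     0.966]]
```

```bash
python3 -m handwheel '[[[3.15,-2,-0.9,0,0,0],[3.15,-2,-0.9,0,0,0],[3.15,-2,-0.9,0,0,0],[3.15,-2,-0.9,0,0,0],[3.15,-2,-0.9,0,0,0],[3.15,-2,-0.9,0,0,0],[3.15,-2,-0.9,0,0,0],[3.15,-2,-0.9,0,0,0],[3.15,-2,-0.9,0,0,0],[3.15,-2,-0.9,0,0,0],[3.15,-2,-0.9,0,0,0],[3.15,-2,-0.9,0,0,0],[0,0,0,0,0,7.9],[0,0,0,0,0,7.9],[0,0,0,0,0,7.9],[0,0,0,0,0,0],[0,0,0,0,0,0]]]' 1 40
python3 - <<'E'
from h import *
shot("wrist","w1.png"); print(np.round(robot.get_state()["tool_rot"],3)); go((0.5,0.2,0.35))
E
```

```text
clock: 1.85
ee_pos: [0.5008, -0.2005, 0.3532]
tool_rot: [[1.0, 0.004, -0.0], [0.004, -1.0, 0.0], [-0.0, -0.0, -1.0]]
force: [-0.8, -0.5, 0.2]
opening: 1.001
finger_force: 0.0
[[ 1.     0.004 -0.   ]
 [ 0.004 -1.     0.   ]
 [-0.    -0.    -1.   ]]
d_tool_cm [  0.09 -40.05   0.32]
```

View pics/w1.png

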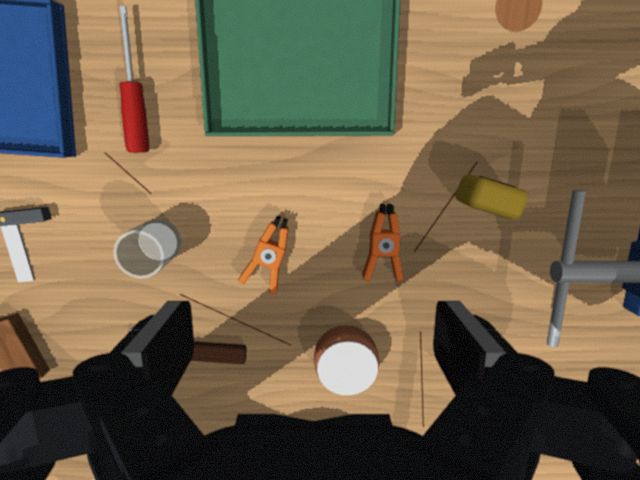

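This wrist view (up is +x, left is +y) shows clamp A at (385,245) and clamp B at (268,256), both with their jaws up. The jar is at (147,250) and the square's end at (20,215). The tray tops are cut off, so I'll take one more view centred between the trays.

```bash
python3 -m handwheel '[[[1.4,-3.4,-1.2,0,0,0],[1.4,-3.4,-1.2,0,0,0],[1.4,-3.4,-1.2,0,0,0],[1.4,-3.4,-1.2,0,0,0],[1.4,-3.4,-1.2,0,0,0],[1.4,-3.4,-1.2,0,0,0],[0,0,0,0,0,0],[0,0,0,0,0,0]]]'
python3 - <<'E'
from h import *
shot("wrist","w2.png")
E
```

```text
clock: 2.7
ee_pos: [0.585, 0.004, 0.4251]
tool_rot: [[1.0, 0.004, -0.0], [0.004, -1.0, -0.0], [-0.0, 0.0, -1.0]]
force: [-0.3, -0.6, 0.8]
opening: 1.0
finger_force: 0.0
```

View pics/w2.png

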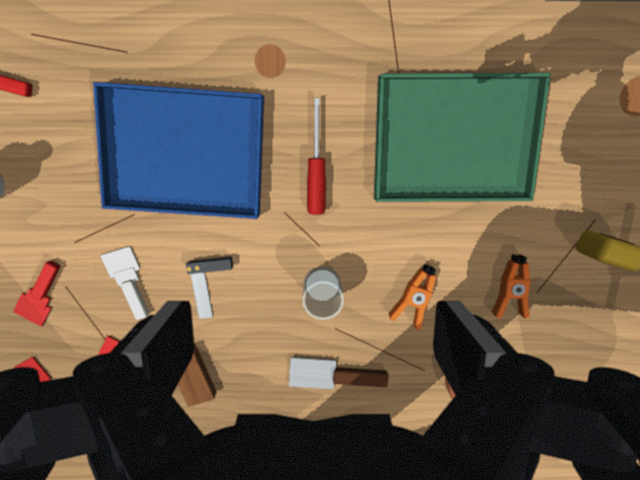

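This view shows both trays whole: blue with corners near (95,84), (263,95), (258,217) and (103,206), and green near (380,74), (549,73), (532,201) and (376,200). The clamp discs are at (419,299) and (518,289), the jar at (323,295), the square's stock at (210,265) and its blade at (202,295), and the scraper from (122,257) to (140,310).

```bash
cat >> h.py <<'E'
def big(m,n=1):
    c,_=cv2.findContours(m.astype(np.uint8),cv2.RETR_EXTERNAL,cv2.CHAIN_APPROX_NONE)
    return sorted(c,key=cv2.contourArea)[::-1][:n]
def hsv(im): return [a.astype(int) for a in cv2.split(cv2.cvtColor(im,cv2.COLOR_BGR2HSV))]
def clamps(i,im):
    H,S,V=hsv(im); out=[]
    for c in big((H>=5)&(H<=16)&(S>190)&(V>120),4):
        if cv2.contourArea(c)<150: continue
        hull=cv2.convexHull(c); m=np.zeros(H.shape,np.uint8); cv2.fillConvexPoly(m,hull,1)
        d=(m>0)&(S<110)&(V>70)   # disc
        dc=big(d); 
        if not dc or cv2.contourArea(dc[0])<8: continue
        mo=cv2.moments(dc[0]); p=np.array([mo["m10"],mo["m01"]])/mo["m00"]
        ctr=ray(i,p,0.024)[0]
        yy,xx=np.nonzero((V<45)&(cv2.dilate(m,np.ones((15,15)))>0))
        q=ray(i,np.median(np.c_[xx,yy],0),0.008)[0] if len(xx) else ctr
        v=q-ctr; out.append((ctr.round(4).tolist(),round(float(np.degrees(np.arctan2(v[1],v[0]))),1),round(float(np.hypot(*v)),3),p.round(1).tolist()))
    return out
E
python3 - <<'E'
from h import *
i=robot.camera_info("wrist"); im=cv2.imread("pics/w2.png"); H,S,V=hsv(im)
for n,m,sgn in (("green",(H>60)&(H<95)&(S>90),1),("blue",(H>100)&(H<125)&(S>130),-1)):
    c=big(cv2.morphologyEx(m.astype(np.uint8),cv2.MORPH_OPEN,np.ones((3,3))))[0]
    h=cv2.convexHull(c); e=8
    q=cv2.approxPolyDP(h,e,True)[:,0].astype(float)
    inner=np.abs(q[:,0]-320)<np.abs(q[:,0]-320).mean()
    w=np.array([ray(i,p,0. if k else .024)[0] for p,k in zip(q,inner)])
    print(n,q.tolist(),"\n",w.round(4).tolist(),cv2.minAreaRect(w.astype(np.float32)), w.mean(0))
print(clamps(i,im)); print("jar base",ray(i,(323,301),0.0),"rim",ray(i,(323,286),0.062))
print("stock",ray(i,(213,264),.016),"blade end",ray(i,(205,317),.003),"scraper",ray(i,[(122,257),(143,318)],.008))
E
```

```text
green [[548.0, 74.0], [531.0, 199.0], [375.0, 198.0], [381.0, 75.0]] 
 [[0.7227, -0.285], [0.5677, -0.2865], [0.5645, -0.0825], [0.7239, -0.0832]] ((0.6437352895736694, -0.1848161816596985), (0.20399035513401031, 0.15946245193481445), 89.7481918334961) [ 0.64470789 -0.1842736 ]
blue [[95.0, 83.0], [261.0, 95.0], [257.0, 216.0], [103.0, 207.0]] 
 [[0.7101, 0.2744], [0.699, 0.0721], [0.5382, 0.0825], [0.5545, 0.285]] ((0.625152051448822, 0.17865343391895294), (0.20308437943458557, 0.16106247901916504), 86.3071517944336) [0.62545175 0.17850871]
[([0.4092, -0.2805], -8.2, 0.07, [510.8, 308.8]), ([0.3977, -0.1316], -24.8, 0.072, [406.5, 315.7])]
jar base [[ 0.40959996 -0.01176127]] rim [[ 0.45777373 -0.00982499]]
stock [[0.47221061 0.14457128]] blade end [[0.38423619 0.16503485]] scraper [[0.47949046 0.27584336]
 [0.38461779 0.25592083]]
```

```bash
python3 -m handwheel '[[[-1.95,2.9,1.75,0,0,0],[-1.95,2.9,1.75,0,0,0],[-1.95,2.9,1.75,0,0,0],[-1.95,2.9,1.75,0,0,0],[-1.95,2.9,1.75,0,0,0],[-1.95,2.9,1.75,0,0,0],[-1.95,2.9,1.75,0,0,0],[-1.95,2.9,1.75,0,0,0],[-1.95,2.9,1.75,0,0,0],[-1.95,2.9,1.75,0,0,0],[0,0,0,0,0,0],[0,0,0,0,0,0]]]'
python3 - <<'E'
from h import *
i,im=shot("wrist","w3.png"); print(clamps(i,im))
E
```

```text
clock: 3.95
ee_pos: [0.3886, -0.2873, 0.2499]
tool_rot: [[1.0, -0.002, -0.001], [-0.002, -1.0, 0.001], [-0.001, -0.001, -1.0]]
force: [-0.4, 0.5, 0.2]
opening: 1.001
finger_force: 0.0
[([0.4084, -0.2877], -1.2, 0.072, [314.3, 187.5]), ([0.4255, -0.1468], -15.9, 0.04, [153.3, 168.0])]
```

View pics/w3.png

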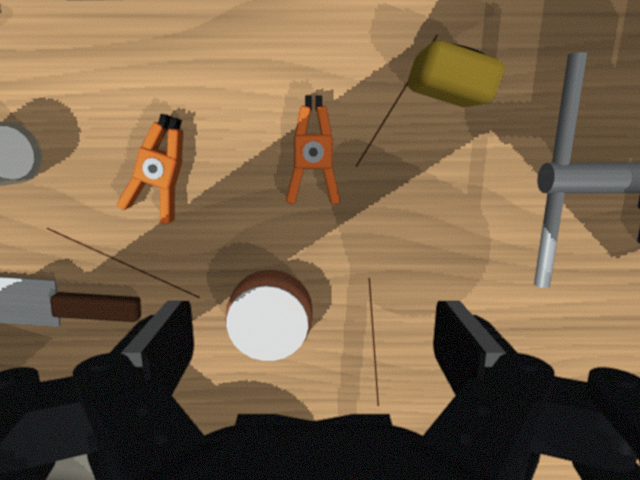

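The clamps' discs show at (313,152) and (152,168), and clamp B's detection is good. For clamp A the mask picked wood between the handles, so I'll use the disc pixel, and I'll check the round pot at (268,320).

Run:
```python
from h import *
i=robot.camera_info("wrist")
a=ray(i,(313,152),.024)[0]; t=ray(i,(313.5,101),.008)[0]; print(a,t-a, "pot top",ray(i,[(227,320),(308,320),(267,360),(267,285)],.05))
h=ray(i,[(292,199),(335,199)],.01); print(h.mean(0)-a)
go((*a,.02))
```

```text
[ 0.44006524 -0.28623174] [ 0.04306045 -0.00037546] pot top [[ 0.29351813 -0.20908931]
 [ 0.2936329  -0.28191003]
 [ 0.25314395 -0.24389307]
 [ 0.32712856 -0.24601908]]
[-0.04325227 -0.00048058]
d_tool_cm [ 5.08 -0.06 23.03]
```

```bash
python3 -m handwheel '[[[1.0,0,3,0,0,0],[1,0,3,0,0,0],[1,0,3,0,0,0],[1,0,3,0,0,0],[1.1,-0.1,3,0,0,0],[0,0,2.5,0,0,0],[0,0,2.5,0,0,0],[0,0,2,0,0,0],[0,0,1.1,0,0,0],[0,0,0,0,0,0],[0,0,0,0,0,0]]]' 0.2 40
python3 -c "
from h import *
print(robot.tip_reach); go((.440,-.286,.018))"
```

```text
clock: 5.1
ee_pos: [0.4414, -0.2855, 0.02]
tool_rot: [[1.0, 0.001, 0.001], [0.001, -1.0, -0.0], [0.001, 0.0, -1.0]]
force: [-0.4, 0.2, -0.1]
opening: 0.599
finger_force: 0.0
0.014
d_tool_cm [-0.14  0.05  0.2 ]
```

```bash
python3 -m handwheel '[[[-0.1,0,0.2,0,0,0],[0,0,0,0,0,0],[0,0,0,0,0,0],[0,0,0,0,0,0],[0,0,0,0,0,0],[0,0,0,0,0,0]]]' -1 40 && python3 -m handwheel '[[[0,0,-1.5,0,0,0],[0,0,-2.5,0,0,0],[0,0,-2.5,0,0,0],[0,0,0,0,0,0]]]'
python3 -c "
from h import *
go((.640,-.192,.08))"
```

```text
clock: 5.7
ee_pos: [0.4404, -0.2859, 0.0182]
tool_rot: [[1.0, 0.0, 0.001], [0.0, -1.0, -0.001], [0.001, 0.001, -1.0]]
force: [-0.3, 1.4, 6.8]
opening: 0.388
finger_force: 40.4
clock: 6.1
ee_pos: [0.4412, -0.2866, 0.0854]
tool_rot: [[1.0, 0.0, 0.004], [0.0, -1.0, -0.003], [0.004, 0.003, -1.0]]
force: [-1.3, -0.5, -0.9]
opening: 0.387
finger_force: 40.0
d_tool_cm [19.88 -9.45  0.59]
```

```bash
python3 -m handwheel '[[[2.9,-1.35,0,0,0,0],[2.9,-1.35,0,0,0,0],[2.9,-1.35,0,0,0,0],[2.9,-1.35,0,0,0,0],[2.9,-1.35,0,0,0,0],[2.9,-1.35,0,0,0,0],[2.9,-1.35,0,0,0,0],[0,0,2,0,0,0],[0,0,2,0,0,0],[0,0,1,0,0,0],[0,0,0,0,0,0],[0,0,0,0,0,0]]]'; python3 -c "
from h import *
go((.645,-.192,.0235))"
```

```text
clock: 7.3
ee_pos: [0.6429, -0.1912, 0.0327]
tool_rot: [[1.0, -0.0, 0.0], [-0.0, -1.0, -0.0], [0.0, 0.0, -1.0]]
force: [-0.2, 0.2, -0.3]
opening: 0.387
finger_force: 40.0
d_tool_cm [0.21 0.08 0.92]
```

```bash
python3 -m handwheel '[[[0.2,0.1,0.4,0,0,0],[0,0,0.5,0,0,0],[0,0,0,0,0,0],[0,0,0,0,0,0]]]' && python3 -m handwheel '[[[0,0,0,0,0,0],[0,0,0,0,0,0],[0,0,0,0,0,0],[0,0,-2,0,0,0],[0,0,-4.5,0,0,0],[0,0,-4.5,0,0,0],[0,0,-4.5,0,0,0],[0,0,-4.5,0,0,0],[0,0,-2.5,0,0,0]]]' 0.18 && python3 -m handwheel '[[[-2.2,-3.85,0,0,0,0],[-2.2,-3.85,0,0,0,0],[-2.2,-3.85,0,0,0,0],[-2.2,-3.85,0,0,0,0],[-2.2,-3.85,0,0,0,0],[-2.2,-3.85,0,0,0,0],[-2.2,-3.85,0,0,0,0],[-2.2,-3.85,0,0,0,0],[-2.2,-3.85,0,0,0,0],[-2.2,-3.85,0,0,0,0],[-2.2,-3.85,0,0,0,0],[-2.2,-3.85,0,0,0,0],[0,0,0,0,0,0],[0,0,0,0,0,0]]]' 1
python3 - <<'E'
from h import *
i,im=shot("wrist","w4.png")
E
```

```text
clock: 7.7
ee_pos: [0.6449, -0.192, 0.0233]
tool_rot: [[1.0, 0.0, 0.0], [0.0, -1.0, -0.0], [0.0, 0.0, -1.0]]
force: [-0.1, -0.3, -0.0]
opening: 0.387
finger_force: 39.9
clock: 8.6
ee_pos: [0.6457, -0.1923, 0.2526]
tool_rot: [[1.0, 0.0, 0.004], [0.0, -1.0, -0.002], [0.004, 0.002, -1.0]]
force: [1.2, -0.6, -0.5]
opening: 0.586
finger_force: 0.0
clock: 10.0
ee_pos: [0.3803, 0.2706, 0.2484]
tool_rot: [[1.0, 0.003, 0.0], [0.003, -1.0, -0.0], [0.0, 0.0, -1.0]]
force: [-0.7, -0.8, -0.1]
opening: 0.997
finger_force: 0.0
```

View pics/w4.png

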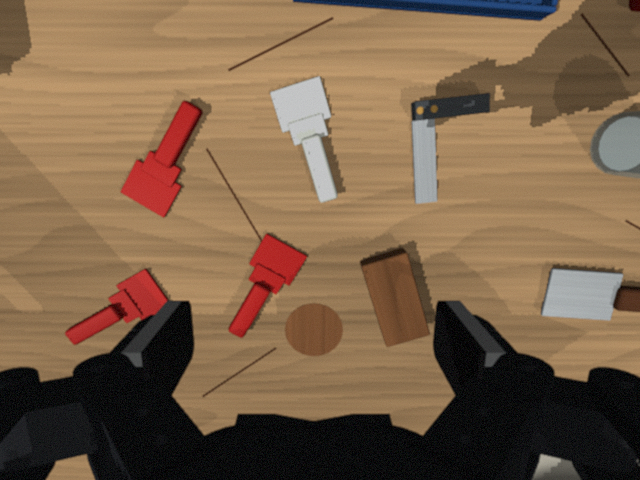

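The white scraper has its blade end at (298,92) and handle end at (327,198). The square has its stock at (452,106) and its blade running down to (426,200), with red look-alikes to the left.

Run:
```python
from h import *
i=robot.camera_info("wrist"); im=cv2.imread("pics/w4.png"); H,S,V=hsv(im)
m=(S<50)&(V>140); m[:,:250]=0;m[:,370:]=0;m[240:]=0
c=big(m)[0]; pts=ray(i,c[:,0],.006).astype(np.float32)
(cx,cy),(w,h),a=cv2.minAreaRect(pts); print("rect",cx,cy,w,h,a)
ys,xs=np.nonzero(m); 
# handle rows only
for r in (150,160,170,180,190):
    x=np.nonzero(m[r])[0]; print(r,x.min(),x.max(),ray(i,[(x.min(),r),(x.max(),r),((x.min()+x.max())/2,r)],.014).round(4).tolist())
m=(V<75)&(S<120); m[:,:405]=0; m[:,495:]=0; m[:85]=0; m[125:]=0
c=big(m)[0]; print("stock",cv2.minAreaRect(ray(i,c[:,0],.014).astype(np.float32)),c[:,0].min(0),c[:,0].max(0))
print("blade px",ray(i,[(425,118),(426,201),(413,201),(437,201)],.003).round(4).tolist())
```

```text
rect 0.43818938732147217 0.27135857939720154 0.10683947801589966 0.04601001366972923 17.41342544555664
150 304 323 [[0.433, 0.2785], [0.4331, 0.2617], [0.433, 0.2701]]
160 307 326 [[0.4243, 0.2758], [0.4244, 0.2589], [0.4244, 0.2674]]
170 310 329 [[0.4155, 0.2731], [0.4156, 0.2561], [0.4156, 0.2646]]
180 313 331 [[0.4066, 0.2704], [0.4067, 0.2542], [0.4066, 0.2623]]
190 316 334 [[0.3976, 0.2677], [0.3976, 0.2513], [0.3976, 0.2595]]
stock ((0.47058841586112976, 0.14908887445926666), (0.01650114730000496, 0.05979315564036369), 6.49234676361084) [419  93] [489 118]
blade px [[0.4609, 0.1705], [0.386, 0.1639], [0.386, 0.1762], [0.3861, 0.1535]]
```

```bash
python3 -m handwheel '[[[1.1,0.1,3,0,0,0],[1.1,0.1,3,0,0,0],[1.1,0.1,3,0,0,0],[1.1,0.1,3,0,0,0],[0,0,3,0,0,-8.5],[0,0,3,0,0,-8.5],[0,0,2.5,0,0,0],[0,0,1.5,0,0,0],[0,0,0,0,0,0],[0,0,0,0,0,0]]]' -0.05; python3 -c "
from h import *
go((.424,.267,.016))"
```

```text
clock: 11.05
ee_pos: [0.4254, 0.2652, 0.0285]
tool_rot: [[0.957, 0.291, -0.0], [0.291, -0.957, -0.0], [-0.0, 0.0, -1.0]]
force: [0.2, -0.4, -0.1]
opening: 0.473
finger_force: 0.0
d_tool_cm [-0.09 -0.21  1.25]
```

```bash
python3 -m handwheel '[[[-0.1,-0.2,0.6,0,0,0],[0,0,0.6,0,0,0],[0,0,0,0,0,0],[0,0,0,0,0,0]]]' && python3 -m handwheel '[[[0,0,0,0,0,0],[0,0,0,0,0,0],[0,0,0,0,0,0],[0,0,0,0,0,0]]]' -1 30 && python3 -m handwheel '[[[0,0,-1.5,0,0,0],[0,0,-2.5,0,0,0],[0,0,-2.5,0,0,0],[0,0,-2.5,0,0,0],[0,0,0,0,0,8.4],[0,0,0,0,0,8.4],[0,0,0,0,0,0]]]'
python3 -c "
from h import *
go((.629,-.251,.11))"
```

```text
clock: 11.45
ee_pos: [0.4233, 0.2676, 0.0164]
tool_rot: [[0.956, 0.293, -0.0], [0.293, -0.956, -0.0], [-0.0, 0.0, -1.0]]
force: [0.4, 1.0, -0.1]
opening: 0.476
finger_force: 0.0
clock: 11.85
ee_pos: [0.4234, 0.2677, 0.0166]
tool_rot: [[0.956, 0.293, 0.0], [0.293, -0.956, 0.0], [0.0, -0.0, -1.0]]
force: [-0.3, 1.0, 5.6]
opening: 0.201
finger_force: 29.7
clock: 12.55
ee_pos: [0.4233, 0.2676, 0.1065]
tool_rot: [[1.0, 0.001, 0.0], [0.001, -1.0, 0.0], [0.0, -0.0, -1.0]]
force: [0.8, 0.1, -0.6]
opening: 0.199
finger_force: 29.5
d_tool_cm [20.54 51.87 -0.35]
```

```bash
python3 -m handwheel '[[[1.7,4.3,0,0,0,0],[1.7,4.3,0,0,0,0],[1.7,4.3,0,0,0,0],[1.7,4.3,0,0,0,0],[1.7,4.3,0,0,0,0],[1.7,4.3,0,0,0,0],[1.7,4.3,0,0,0,0],[1.7,4.3,0,0,0,0],[1.7,4.3,0,0,0,0],[1.7,4.3,0,0,0,0],[1.7,4.3,0,0,0,0],[1.7,4.3,0,0,0,0],[0,0,0,0,0,0],[0,0,0,0,0,0]]]'
python3 - <<'E'
from h import *
i,im=shot("wrist","w5.png"); go((.629,-.251,.022)); print(clamps(i,im))
E
```

```text
clock: 13.95
ee_pos: [0.6289, -0.2485, 0.1056]
tool_rot: [[1.0, 0.006, -0.001], [0.006, -1.0, 0.0], [-0.001, -0.0, -1.0]]
force: [-0.0, 0.0, -1.0]
opening: 0.2
finger_force: 29.6
d_tool_cm [0.05 0.37 8.37]
[([0.6432, -0.1913], -2.9, 0.038, [208.3, 231.6])]
```

View pics/w5.png

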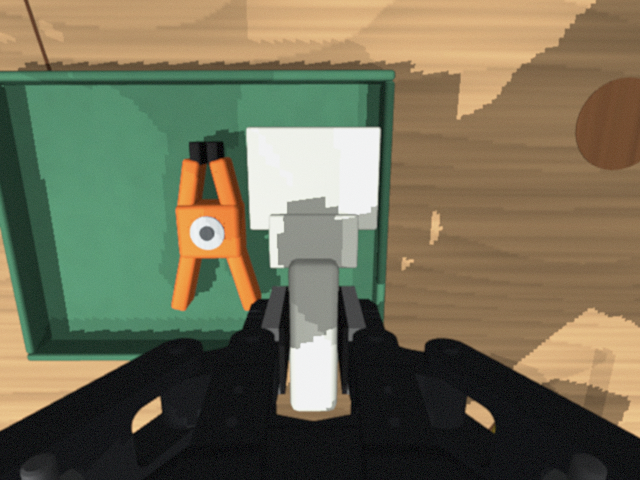

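The clamp lies flat at (207,232) and the scraper hangs beside it. The tray's right wall rim is at columns 380–394, and its far rim is at row 75.

Run:
```python
from h import *
i=robot.camera_info("wrist")
print("right rim inner/outer",ray(i,[(380,150),(393,100),(386,75),(393,75),(384,300)],.024).round(4).tolist(),"far rim outer/inner",ray(i,[(200,72),(200,80)],.024).round(4).tolist())
print("near inner rim",ray(i,[(150,345),(150,358)],.024).round(4).tolist(),"left rim",ray(i,[(2,84),(28,352)],.024).round(4).tolist())
print("clamp handle ends",ray(i,[(180,306),(253,306)],.016).round(4).tolist())
```

```text
right rim inner/outer [[0.6868, -0.2809], [0.7111, -0.2862], [0.7227, -0.282], [0.7227, -0.2855], [0.6038, -0.2875]] far rim outer/inner [[0.7233, -0.1909], [0.7196, -0.1906]]
near inner rim [[0.5741, -0.1519], [0.5655, -0.151]] left rim [[0.717, -0.0927], [0.5688, -0.0794]]
clamp handle ends [[0.5954, -0.1685], [0.5958, -0.2118]]
```

```bash
python3 -m handwheel '[[[0,0.05,2.5,0,0,0],[0,0,2.5,0,0,0],[0,0,1.5,0,0,0],[0,0,1,0,0,0],[0,0,0.8,0,0,0],[0,0,0,0,0,0],[0,0,0,0,0,0]]]' && python3 -m handwheel '[[[0,0,0,0,0,0],[0,0,0,0,0,0],[0,0,0,0,0,0]]]' -0.42 && python3 -m handwheel '[[[0,0,-2,0,0,0],[0,0,-4,0,0,0],[0,0,-4.5,0,0,0],[0,0,-4.5,0,0,0],[0,0,-4.5,0,0,0],[0,0,-3.5,0,0,0],[0,0,0,0,0,0]]]'
```

```text
clock: 14.7
ee_pos: [0.6295, -0.2482, 0.0239]
tool_rot: [[1.0, 0.004, 0.001], [0.004, -1.0, -0.0], [0.001, 0.0, -1.0]]
force: [-0.3, -0.7, -0.0]
opening: 0.197
finger_force: 29.6
clock: 15.0
ee_pos: [0.6294, -0.2483, 0.0237]
tool_rot: [[1.0, 0.004, 0.001], [0.004, -1.0, -0.0], [0.001, 0.0, -1.0]]
force: [-0.6, 0.7, -0.1]
opening: 0.294
finger_force: 0.0
clock: 15.7
ee_pos: [0.6311, -0.2491, 0.2593]
tool_rot: [[1.0, 0.004, 0.008], [0.004, -1.0, -0.004], [0.008, 0.004, -1.0]]
force: [0.5, -1.0, -1.4]
opening: 0.289
finger_force: 0.0
```

```bash
python3 -m handwheel '[[[-2.75,-2.8,0,0,0,0],[-2.75,-2.8,0,0,0,0],[-2.75,-2.8,0,0,0,0],[-2.75,-2.8,0,0,0,0],[-2.75,-2.8,0,0,0,0],[-2.75,-2.8,0,0,0,0],[-2.75,-2.8,0,0,0,0],[-2.75,-2.8,0,0,0,0],[-2.75,-2.8,0,0,0,0],[0,0,0,0,0,0],[0,0,0,0,0,0]]]' 1
python3 - <<'E'
from h import *
i,im=shot("wrist","w6.png"); print(clamps(i,im))
E
```

```text
clock: 16.8
ee_pos: [0.3804, 0.0033, 0.2533]
tool_rot: [[1.0, 0.005, 0.0], [0.005, -1.0, -0.0], [0.0, 0.0, -1.0]]
force: [-0.8, -0.7, -1.0]
opening: 0.999
finger_force: 0.0
[([0.3963, -0.1296], -25.7, 0.077, [461.7, 192.8])]
```

View pics/w6.png

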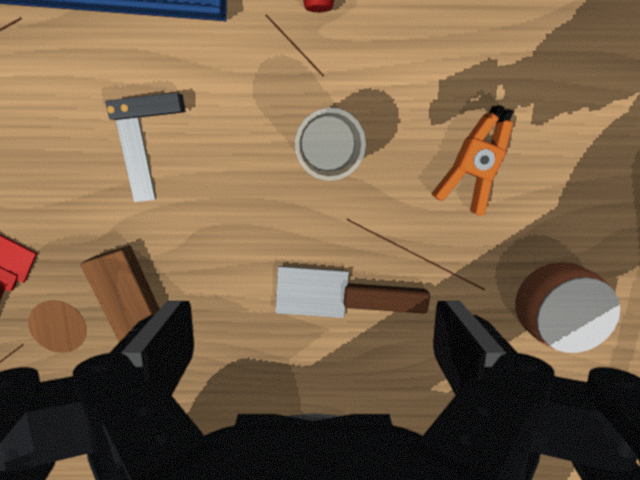

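The jar's rim spans (295–365, 108–181), with its centre at (330,145). Clamp B's disc is at (485,160), and the square's stock is at (146,105).

Run:
```python
from h import *
i=robot.camera_info("wrist")
print(ray(i,[(330,144.5),(295,145),(365,145),(330,108),(330,181)],.062).round(4).tolist())
d=ray(i,(485,160),.024)[0]; t=ray(i,(502,114),.010)[0]; v=t-d; print("B",d,np.degrees(np.arctan2(v[1],v[0])))
go((*ray(i,(330,144.5),.062)[0],.044))
```

```text
[[0.4393, -0.0097], [0.4388, 0.0176], [0.4391, -0.0369], [0.4663, -0.0092], [0.411, -0.0101]]
B [ 0.42597046 -0.14760567] -22.516153158175694
d_tool_cm [ 5.8   1.27 20.94]
```

```bash
python3 -m handwheel '[[[2.9,0.65,2.5,0,0,0],[2.9,0.65,2.5,0,0,0],[0,0,3.5,0,0,0],[0,0,3.5,0,0,0],[0,0,3.5,0,0,0],[0,0,3.2,0,0,0],[0,0,2,0,0,0],[0,0,0,0,0,0],[0,0,0,0,0,0]]]' && python3 -c "
from h import *
go((.439,-.0097,.044))"
```

```text
clock: 17.75
ee_pos: [0.4392, -0.0103, 0.0462]
tool_rot: [[1.0, 0.003, -0.001], [0.003, -1.0, 0.0], [-0.001, -0.0, -1.0]]
force: [1.3, -0.4, 0.4]
opening: 1.002
finger_force: 0.0
d_tool_cm [-0.02 -0.06  0.22]
```

```bash
python3 -m handwheel '[[[0,0,0.2,0,0,0],[0,0,0,0,0,0],[0,0,0,0,0,0],[0,0,0,0,0,0],[0,0,0,0,0,0]]]' -1 30 && python3 -m handwheel '[[[0,0,-1,0,0,0],[0,0,-2,0,0,0],[0,0,-2.5,0,0,0],[0,0,-2,0,0,0],[0,0,0,0,0,0]]]' && python3 -c "
from h import *
go((.655,-.125,.12))"
```

```text
clock: 18.25
ee_pos: [0.4395, -0.01, 0.0453]
tool_rot: [[1.0, 0.004, 0.002], [0.004, -1.0, -0.0], [0.002, 0.0, -1.0]]
force: [-0.7, -1.8, 9.6]
opening: 0.642
finger_force: 29.7
clock: 18.75
ee_pos: [0.44, -0.01, 0.1221]
tool_rot: [[1.0, 0.004, 0.005], [0.004, -1.0, -0.001], [0.005, 0.001, -1.0]]
force: [0.2, -0.5, -1.4]
opening: 0.64
finger_force: 32.7
d_tool_cm [21.45 11.58  0.31]
```

```bash
python3 -m handwheel '[[[1.8,0.95,0,0,0,0],[2.7,1.45,0,0,0,0],[2.7,1.45,0,0,0,0],[2.7,1.45,0,0,0,0],[2.7,1.45,0,0,0,0],[2.7,1.45,0,0,0,0],[2.7,1.45,0,0,0,0],[2.7,1.45,0,0,0,0],[0.8,0.4,0,0,0,0],[0,0,0,0,0,0],[0,0,0,0,0,0]]]' && python3 -c "
from h import *
go((.655,-.125,.0515)); print(robot.get_state()['finger_force']); shot('wrist','w7.png')"
```

```text
clock: 19.85
ee_pos: [0.653, -0.1235, 0.1187]
tool_rot: [[1.0, 0.004, -0.002], [0.004, -1.0, 0.001], [-0.002, -0.001, -1.0]]
force: [-1.0, 0.6, -1.5]
opening: 0.64
finger_force: 32.7
d_tool_cm [0.21 0.16 6.72]
32.68127392977476
```

View pics/w7.png

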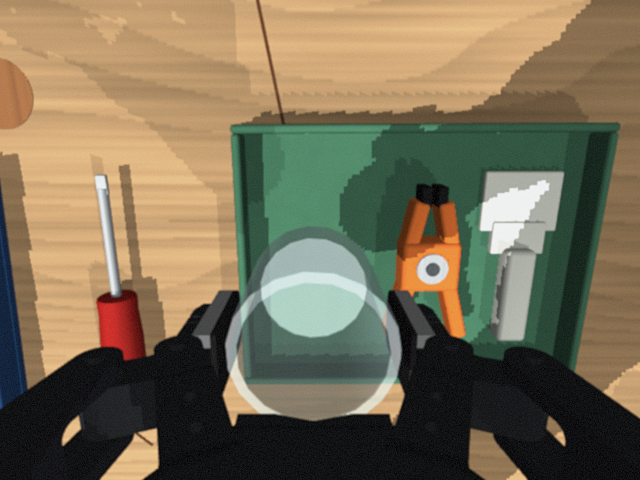

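The jar is held upright, and the clamp at (432,270) and the scraper at (515,250) lie flat in the green tray. The jar's lane is free, so I'll lower it.

```bash
python3 -m handwheel '[[[0.2,0.1,1.5,0,0,0],[0,0.05,2,0,0,0],[0,0,1.5,0,0,0],[0,0,0.8,0,0,0],[0,0,0.5,0,0,0],[0,0,0.3,0,0,0],[0,0,0,0,0,0],[0,0,0,0,0,0]]]' && python3 -c "
from h import *
go((.655,-.125,.0505))"
```

```text
clock: 20.7
ee_pos: [0.6565, -0.1257, 0.0538]
tool_rot: [[1.0, 0.004, 0.001], [0.004, -1.0, -0.0], [0.001, 0.0, -1.0]]
force: [0.3, -1.1, -0.6]
opening: 0.645
finger_force: 32.7
d_tool_cm [-0.15 -0.07  0.33]
```

```bash
python3 -m handwheel '[[[0,0,0.2,0,0,0],[0,0,0.1,0,0,0],[0,0,0,0,0,0],[0,0,0,0,0,0]]]' && python3 -m handwheel '[[[0,0,0,0,0,0],[0,0,0,0,0,0],[0,0,0,0,0,0]]]' 0.55 && python3 -m handwheel '[[[0,0,-1,0,0,0],[0,0,-2,0,0,0],[0,0,-3,0,0,0],[0,0,-4,0,0,0],[0,0,-4,0,0,0],[0,0,-3,0,0,0],[0,0,0,0,0,0]]]' && python3 -c "
from h import *
go((.426,-.1476,.20));shot('wrist','w8.png')"
```

```text
clock: 21.1
ee_pos: [0.6563, -0.1256, 0.0504]
tool_rot: [[1.0, 0.004, 0.0], [0.004, -1.0, -0.0], [0.0, 0.0, -1.0]]
force: [-0.2, 0.7, 0.1]
opening: 0.642
finger_force: 32.8
clock: 21.4
ee_pos: [0.6563, -0.1256, 0.0503]
tool_rot: [[1.0, 0.004, 0.0], [0.004, -1.0, -0.0], [0.0, 0.0, -1.0]]
force: [-0.2, 0.1, 0.3]
opening: 0.781
finger_force: 0.0
clock: 22.1
ee_pos: [0.6582, -0.1261, 0.226]
tool_rot: [[1.0, 0.004, 0.008], [0.004, -1.0, -0.002], [0.008, 0.002, -1.0]]
force: [1.2, 0.4, 0.2]
opening: 0.778
finger_force: 0.0
d_tool_cm [-23.25   2.06   2.42]
```

View pics/w8.png

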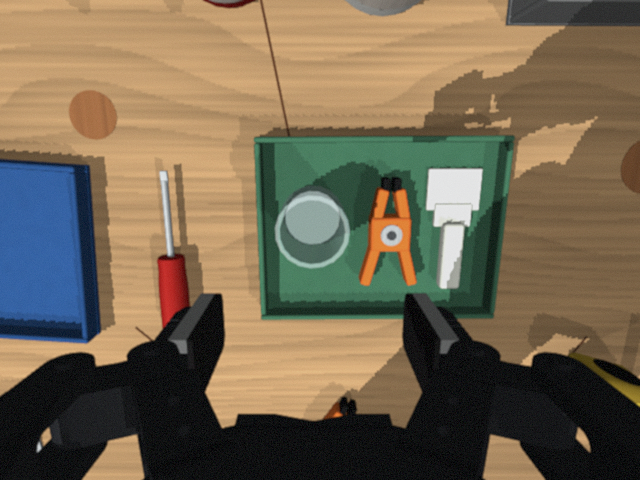

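The green kit is right: jar upright at (312,225), clamp at (390,235), scraper at (453,225), all on the floor and clear of each other. Next is clamp B, where I need a centred look for its yaw.

```bash
python3 -m handwheel '[[[-3.5,0.25,0,0,0,0],[-3.5,0.25,0,0,0,0],[-3.5,0.25,0.3,0,0,0],[-3.5,0.25,0.3,0,0,0],[-3.5,0.25,0.3,0,0,0],[-3.5,0.25,0.3,0,0,0],[-3.5,0.25,0.3,0,0,0],[-3.5,0.25,0,0,0,0],[0,0,0,0,0,0],[0,0,0,0,0,0]]]' 0.2 40
python3 - <<'E'
from h import *
i,im=shot("wrist","w9.png"); print(clamps(i,im))
H,S,V=hsv(im); m=(H>=5)&(H<=16)&(S>190)&(V>120)
c=[c for c in big(m,4) if cv2.contourArea(c)>150]
for k in c:
    x=k[:,0]; r=ray(i,x,.012); mu=r.mean(0); w,v=np.linalg.eigh(np.cov((r-mu).T)); print(mu.round(4),v[:,1],np.degrees(np.arctan(v[1,1]/v[0,1])),cv2.contourArea(k))
x0=max(0,int(c[0][:,0,0].mean())-100);y0=max(0,int(c[0][:,0,1].mean())-75)
cv2.imwrite("pics/w9c.png",cv2.resize(im[y0:y0+150,x0:x0+200],None,fx=3,fy=3,interpolation=cv2.INTER_CUBIC));print(x0,y0)
E
```

```text
clock: 23.15
ee_pos: [0.3758, -0.1466, 0.2051]
tool_rot: [[1.0, 0.003, -0.0], [0.003, -1.0, 0.0], [-0.0, -0.0, -1.0]]
force: [0.5, 0.3, 0.4]
opening: 0.6
finger_force: 0.0
[([0.3955, -0.1349], -21.3, 0.074, [298.7, 195.2])]
[ 0.4189 -0.1419] [-0.89202991  0.45197638] -26.87055719173417 2773.0
208 87
```

View pics/w9c.png

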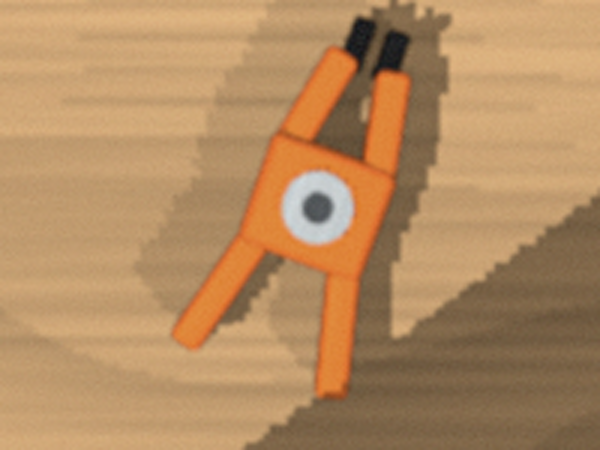

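In the crop (enlarged 3×), clamp B's disc is at (317,207), which is pixel (313.7,156) in the full picture. The block's edges slope about 20°, so its yaw is about −20°.

Run:
```python
from h import *
i=robot.camera_info("wrist"); a=ray(i,(313.7,156),.024)[0]; print(a)
c=ray(i,np.array([(280,133),(393,177),(357,278),(240,237)])/3+[208,87],.022); print(c.mean(0),np.degrees(np.arctan2(*(c[0]+c[1]-c[2]-c[3])[::-1])))
go((*a,.018))
```

```text
[ 0.42638634 -0.14657441]
[ 0.42630828 -0.14669016] -20.419264098175905
d_tool_cm [ 4.97  0.   18.72]
```

```bash
python3 -m handwheel '[[[2.5,0,2.5,0,0,0],[2.5,0,2.5,0,0,0],[0,0,3,0,0,6.8],[0,0,3,0,0,6.8],[0,0,3,0,0,6.8],[0,0,2.5,0,0,0],[0,0,1.7,0,0,0],[0,0,0,0,0,0],[0,0,0,0,0,0]]]' && python3 -c "
from h import *
go((.4264,-.1466,.018))"
```

```text
clock: 24.1
ee_pos: [0.4268, -0.1463, 0.0231]
tool_rot: [[0.939, -0.345, -0.0], [-0.345, -0.939, 0.0], [-0.001, -0.0, -1.0]]
force: [-0.7, -0.3, 1.1]
opening: 0.602
finger_force: 0.0
d_tool_cm [-0.03  0.04  0.51]
```

```bash
python3 -m handwheel '[[[0,0.05,0.5,0,0,0],[0,0,0,0,0,0],[0,0,0,0,0,0]]]' && python3 -m handwheel '[[[0,0,0,0,0,0],[0,0,0,0,0,0],[0,0,0,0,0,0],[0,0,0,0,0,0]]]' -1 40 && python3 -m handwheel '[[[0,0,-1.5,0,0,0],[0,0,-2.5,0,0,0],[0,0,-2.5,0,0,0],[0,0,-2.5,0,0,0],[0,0,-2,0,0,-5.5],[0,0,0,0,0,-5.5],[0,0,0,0,0,-5.5],[0,0,0,0,0,0]]]'
python3 -c "
from h import *
go((.625,.129,.12))"
```

```text
clock: 24.4
ee_pos: [0.4264, -0.147, 0.0187]
tool_rot: [[0.939, -0.345, 0.001], [-0.345, -0.939, -0.0], [0.001, 0.0, -1.0]]
force: [-0.1, 0.0, 1.0]
opening: 0.606
finger_force: 0.0
clock: 24.8
ee_pos: [0.4263, -0.147, 0.0188]
tool_rot: [[0.939, -0.345, 0.001], [-0.345, -0.939, -0.0], [0.001, 0.0, -1.0]]
force: [-0.1, -0.2, 9.8]
opening: 0.39
finger_force: 39.1
clock: 25.6
ee_pos: [0.4261, -0.1469, 0.1286]
tool_rot: [[0.998, -0.063, 0.0], [-0.063, -0.998, -0.0], [0.0, 0.0, -1.0]]
force: [-0.5, 0.2, -1.5]
opening: 0.385
finger_force: 41.0
d_tool_cm [ 18.13 -28.78   0.86]
```

```bash
python3 -m handwheel '[[[2.25,-3.6,0,0,0,0],[2.25,-3.6,0,0,0,0],[2.25,-3.6,0,0,0,0],[2.25,-3.6,0,0,0,0],[2.25,-3.6,0,0,0,0],[2.25,-3.6,0,0,0,0],[2.25,-3.6,0,0,0,0],[2.25,-3.6,0,0,0,0],[0,0,0,0,0,0],[0,0,0,0,0,0]]]' && python3 -c "
from h import *
go((.625,.129,.0245));shot('wrist','w10.png')"
```

```text
clock: 26.6
ee_pos: [0.6241, 0.1296, 0.1277]
tool_rot: [[0.998, -0.065, -0.001], [-0.065, -0.998, -0.0], [-0.001, 0.0, -1.0]]
force: [-0.2, -1.3, -0.7]
opening: 0.384
finger_force: 41.0
d_tool_cm [ 0.1   0.05 10.32]
```

View pics/w10.png

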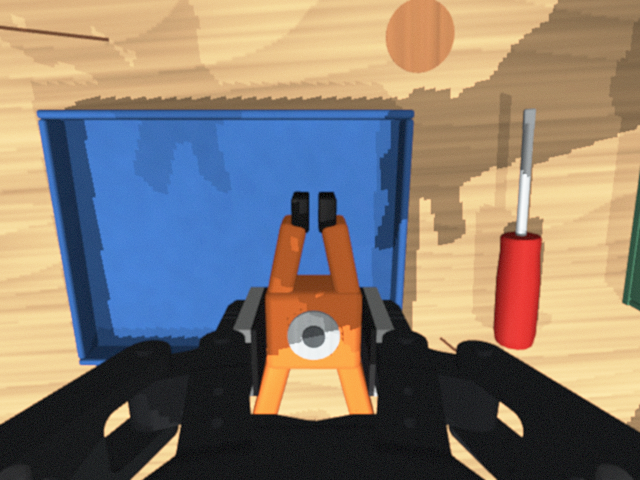

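Clamp B is held above the blue tray and squared up with it. The far rim corners are at (39,112) and (412,110), and the near-left rim corner is at (82,362).

```bash
python3 - <<'E'
from h import *
i=robot.camera_info("wrist")
a,b,c=ray(i,[(39,112),(412,110),(82,362)],.024); print(a,b,c,np.linalg.norm(a-b),np.linalg.norm(a-c),"centre",(b+c)/2,np.degrees(np.arctan2(*(a-b)))*-1)
E
python3 -m handwheel '[[[0.1,0.05,3,0,0,0],[0,0,3,0,0,0],[0,0,2,0,0,0],[0,0,1.2,0,0,0],[0,0,0.8,0,0,0],[0,0,0,0,0,0],[0,0,0,0,0,0]]]'
```

```text
[0.71072405 0.27575046] [0.69854509 0.06938328] [0.55481399 0.285269  ] 0.20672624996693267 0.1562003575046192 centre [0.62667954 0.17732614] -3.377448865497174
clock: 27.35
ee_pos: [0.6256, 0.1282, 0.029]
tool_rot: [[0.998, -0.065, 0.001], [-0.065, -0.998, 0.0], [0.001, -0.0, -1.0]]
force: [0.5, 0.4, -0.2]
opening: 0.386
finger_force: 40.9
```

```bash
python3 -m handwheel '[[[0,0,0.3,0,0,0],[0,0,0.2,0,0,0],[0,0,0,0,0,0],[0,0,0,0,0,0]]]' && python3 -m handwheel '[[[0,0,0,0,0,0],[0,0,0,0,0,0],[0,0,0,0,0,0],[0,0,-2,0,0,0],[0,0,-4.5,0,0,0],[0,0,-4.5,0,0,0],[0,0,-4.5,0,0,0],[0,0,-4.5,0,0,0],[0,0,-2,0,0,0]]]' 0.18 && python3 -m handwheel '[[[-3.8,-0.1,0,0,0,0],[-3.8,-0.1,0,0,0,0],[-3.8,-0.1,0,0,0,0],[-3.8,-0.1,0,0,0,0],[-3.8,-0.1,0,0,0,0],[-3.8,-0.2,0,0,0,0],[0,0,0,0,0,0],[0,0,0,0,0,0]]]' 0
python3 - <<'E'
from h import *
i,im=shot("wrist","w11.png"); H,S,V=hsv(im)
p=proj(i,[.47,.149,.016])[0].astype(int); print(p)
x0,y0=p[0]-100,max(0,p[1]-50)
cv2.imwrite("pics/w11c.png",cv2.resize(im[y0:y0+150,x0:x0+200],None,fx=3,fy=3,interpolation=cv2.INTER_CUBIC));print(x0,y0)
E
```

```text
clock: 27.75
ee_pos: [0.6256, 0.1284, 0.0239]
tool_rot: [[0.998, -0.064, 0.001], [-0.064, -0.998, 0.0], [0.001, -0.0, -1.0]]
force: [-0.5, -1.4, 6.0]
opening: 0.388
finger_force: 41.7
clock: 28.65
ee_pos: [0.6264, 0.1285, 0.2478]
tool_rot: [[0.998, -0.064, 0.005], [-0.064, -0.998, 0.001], [0.005, -0.001, -1.0]]
force: [0.8, 0.2, 0.2]
opening: 0.589
finger_force: 0.0
clock: 29.45
ee_pos: [0.3979, 0.1502, 0.2436]
tool_rot: [[0.998, -0.064, 0.001], [-0.064, -0.998, 0.0], [0.001, -0.0, -1.0]]
force: [0.9, 0.5, 0.6]
opening: 0.502
finger_force: 0.0
[309 126]
209 76
```

View pics/w11c.png

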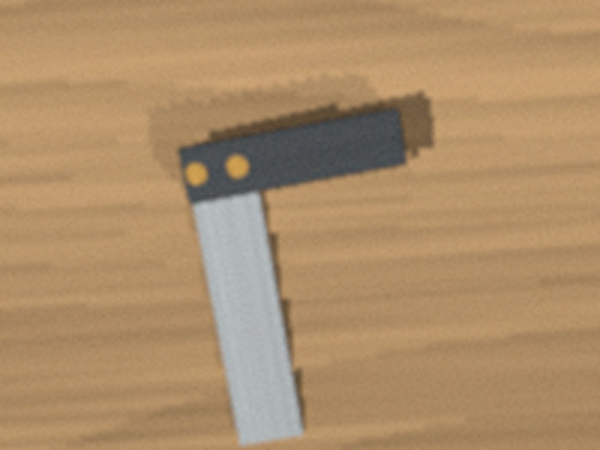

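In the crop, the stock's corners are at (180,150), (400,108), (406,162) and (189,203), and the blade end is at (240,444)–(303,434).

Run:
```python
from h import *
i=robot.camera_info("wrist"); o=[209,76]
c=ray(i,np.array([(180,150),(400,108),(406,162),(189,203)])/3+o,.016)
y=(c[0]+c[3]-c[1]-c[2]); yaw=np.degrees(np.arctan2(-y[0],y[1])); y/=np.linalg.norm(y); s=c.mean(0)
e=ray(i,np.array([(240,444),(303,434)])/3+o,.003); b=ray(i,np.array([(193,203),(262,192)])/3+o,.003)
v=b.mean(0)-e.mean(0); g=s-.004*y
print("stock",s,"len",np.linalg.norm(c[0]-c[1]),"yaw",yaw,"blade yaw",np.degrees(np.arctan2(v[1],v[0])),"grip",g)
s_=robot.get_state(); R=np.array(s_["tool_rot"]); print(np.round(s_["joint_positions"],1),"toolyaw",np.degrees(np.arctan2(R[1,0],R[0,0]))); go((*g,.017))
```

```text
stock [0.47003085 0.15165532] len 0.06362058820303772 yaw 6.783481242996042 blade yaw 6.05254215663225 grip [0.47050332 0.14768332]
[ 12.6  12.4 103.7  -0.   63.9 106.3] toolyaw -3.6789376314781723
d_tool_cm [ 7.15 -0.21 22.67]
```

```bash
python3 -m handwheel '[[[3.6,-0.1,0,0,0,0],[3.6,-0.1,0,0,0,0],[0,0,1.3,0,0,-8.35],[0,0,1.3,0,0,-8.35],[0,0,1.3,0,0,-8.35],[0,0,1.3,0,0,-8.35],[0,0,1.3,0,0,-8.35],[0,0,1.3,0,0,-8.35],[0,0,1.3,0,0,-8.35],[0,0,1.3,0,0,-8.35],[0,0,1.3,0,0,-8.35],[0,0,1.3,0,0,-8.35],[0,0,1.3,0,0,-8.35],[0,0,1.3,0,0,-8.35],[0,0,0,0,0,0],[0,0,0,0,0,0]]]' 0 40; python3 -c "
from h import *
go((.4705,.1477,.017))"
```

```text
clock: 31.1
ee_pos: [0.4708, 0.1473, 0.0871]
tool_rot: [[-0.108, 0.994, -0.0], [0.994, 0.108, -0.0], [-0.0, -0.0, -1.0]]
force: [0.3, 0.2, 0.7]
opening: 0.504
finger_force: 0.0
d_tool_cm [ 0.05 -0.03  7.01]
```

```bash
python3 -m handwheel '[[[0.05,0,2.5,0,0,0],[0,0,2.5,0,0,0],[0,0,1.5,0,0,0],[0,0,0.5,0,0,0],[0,0,0,0,0,0],[0,0,0,0,0,0]]]' && python3 -m handwheel '[[[0,0,0.1,0,0,0],[0,0,0,0,0,0],[0,0,0,0,0,0],[0,0,0,0,0,0],[0,0,0,0,0,0]]]' -1 70 && python3 -m handwheel '[[[0,0,-1,0,0,0],[0,0,-2,0,0,0],[0,0,-2.5,0,0,0],[0,0,-2.5,0,0,0],[0,0,0,0,0,0]]]'
```

```text
clock: 31.7
ee_pos: [0.4707, 0.148, 0.0181]
tool_rot: [[-0.112, 0.994, 0.001], [0.994, 0.112, 0.0], [0.0, 0.001, -1.0]]
force: [-0.5, -0.0, 0.3]
opening: 0.501
finger_force: 0.0
clock: 32.2
ee_pos: [0.4704, 0.1479, 0.0171]
tool_rot: [[-0.113, 0.994, 0.001], [0.994, 0.113, 0.0], [0.0, 0.001, -1.0]]
force: [-1.2, -0.8, 13.2]
opening: 0.161
finger_force: 68.8
clock: 32.7
ee_pos: [0.4715, 0.1482, 0.0995]
tool_rot: [[-0.113, 0.994, 0.005], [0.994, 0.113, 0.001], [0.0, 0.005, -1.0]]
force: [-0.6, -0.1, -1.9]
opening: 0.163
finger_force: 69.3
```

```bash
python3 -m handwheel '[[[0,0,0,0,0,5],[0,0,0,0,0,5],[0,0,0,0,0,0],[0,0,0,0,0,0]]]'; python3 -c "
from h import *
go((.6585,.2186,.0235))"
```

```text
clock: 33.1
ee_pos: [0.4699, 0.1479, 0.0962]
tool_rot: [[0.058, 0.998, -0.0], [0.998, -0.058, -0.0], [-0.0, -0.0, -1.0]]
force: [0.8, -0.9, -1.4]
opening: 0.165
finger_force: 69.3
d_tool_cm [ 8.16 18.42  7.26]
```

```bash
python3 -m handwheel '[[[1.35,3.05,0,0,0,0],[1.35,3.05,0,0,0,0],[1.35,3.05,0,0,0,0],[1.35,3.05,0,0,0,0],[1.35,3.05,0,0,0,0],[1.35,3.05,0,0,0,0],[0,0,0,0,0,0],[0,0,0,0,0,0]]]'; python3 -c "
from h import *
go((.6585,.2186,.0235));shot('side','s2.png');shot('wrist','w12.png')"
```

```text
clock: 33.9
ee_pos: [0.6576, 0.2177, 0.0955]
tool_rot: [[0.059, 0.998, -0.001], [0.998, -0.059, -0.0], [-0.0, -0.001, -1.0]]
force: [-1.6, -0.7, -2.6]
opening: 0.161
finger_force: 69.3
d_tool_cm [0.1  0.09 7.2 ]
```

View pics/w12.png

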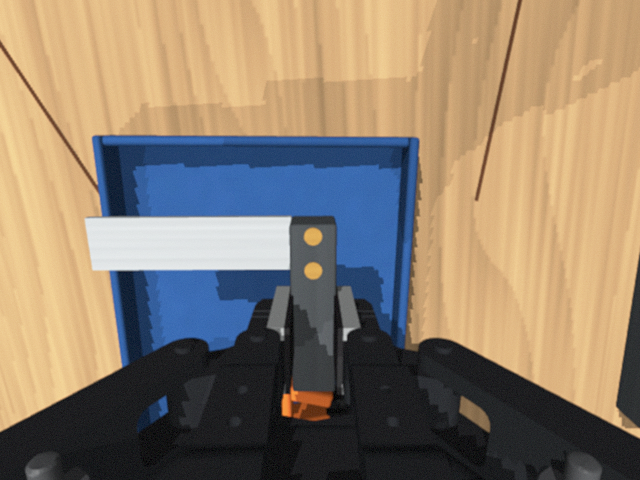

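The square is held level above the blue tray; its blade end at (90,243) only looks outside the rim because it is higher. The right rim at column 405 agrees with the plan, so I'll lower it.

```bash
python3 -m handwheel '[[[0.1,0.1,2.5,0,0,0],[0,0,2,0,0,0],[0,0,1.3,0,0,0],[0,0,0.8,0,0,0],[0,0,0.4,0,0,0],[0,0,0.2,0,0,0],[0,0,0.1,0,0,0],[0,0,0,0,0,0],[0,0,0,0,0,0]]]' && python3 -m handwheel '[[[0,0,0,0,0,0],[0,0,0,0,0,0],[0,0,0,0,0,0],[0,0,0,0,0,0]]]' -0.34 && python3 -m handwheel '[[[0,0,-1.5,0,0,0],[0,0,-3,0,0,0],[0,0,-4.5,0,0,0],[0,0,-4.5,0,0,0],[0,0,-4.5,0,0,0],[0,0,-4.5,0,0,0],[0,-4,-4.5,0,0,0],[0,-4,-3,0,0,0],[0,-4,0,0,0,0],[0,0,0,0,0,0],[0,0,0,0,0,0]]]'
python3 - <<'E'
from h import *
i,im=shot("side","s3.png"); cv2.imwrite("pics/s3c.png",cv2.resize(im[100:340,150:470],None,fx=2.5,fy=2.5,interpolation=cv2.INTER_CUBIC))
E
```

```text
clock: 34.9
ee_pos: [0.659, 0.2186, 0.0238]
tool_rot: [[0.061, 0.998, 0.001], [0.998, -0.061, 0.0], [0.0, 0.001, -1.0]]
force: [-0.5, -0.0, -1.3]
opening: 0.163
finger_force: 69.3
clock: 35.3
ee_pos: [0.6588, 0.2186, 0.0234]
tool_rot: [[0.061, 0.998, 0.0], [0.998, -0.061, 0.0], [0.0, 0.0, -1.0]]
force: [-0.1, -0.6, 0.5]
opening: 0.329
finger_force: 0.0
clock: 36.4
ee_pos: [0.5451, 0.2256, 0.3172]
tool_rot: [[0.06, 0.998, 0.002], [0.998, -0.06, 0.0], [0.001, 0.002, -1.0]]
force: [0.1, 0.3, 0.2]
opening: 0.33
finger_force: 0.0
```

View pics/s3c.png

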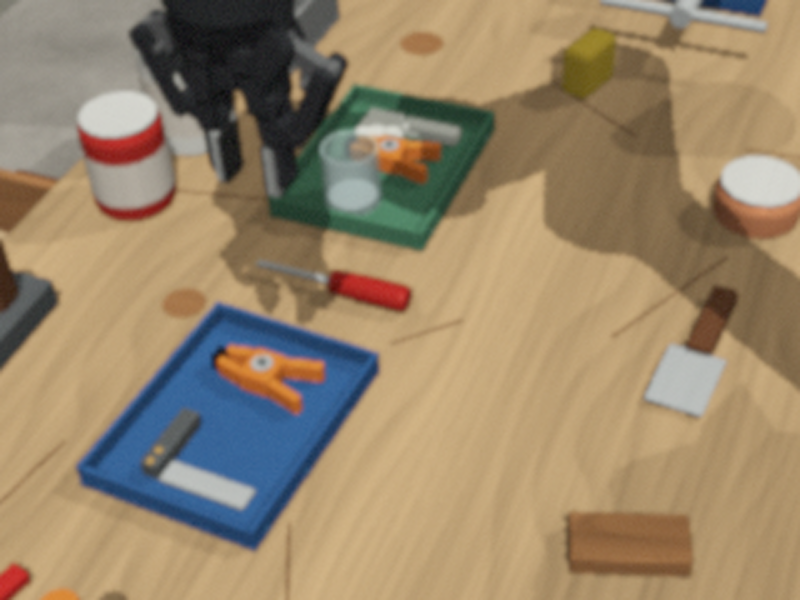

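The side view shows the clamp at (265,370) and the square at (190,450) flat in the blue tray. The clamp, scraper and upright jar are in the green tray, and nothing is touching a wall or another item. Handing in.

```bash
python3 -c "
from plant import robot
print(robot.sign_off())"
```

```text
the job is handed in; nothing more can be done
None
```

Both kits are made up as asked and handed in at about 36 s, and the last picture shows every item flat in its tray with the jar upright; I viewed 15 pictures, one over the limit of 14.

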